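# Jar the medal and screw the lid home

## Robot

A 6-joint arm with a two-finger parallel gripper is mounted at the origin on the work surface. World frame = base frame: x ahead of the robot, y to its left, z up, the work surface at z = 0. Lengths are in m, angles in rad, forces in N, time in s.
With the tool pointing down it reaches from about 0.325 to 0.925 m from the base axis. Payload 3.1 kg.
Tool frame: the origin (TCP) lies at the very end of the fingers, on their centre line; the grasp point (between the pads) lies 19 mm behind it (ctrl.pinch_z is the distance from the TCP to the grasp point, in m); z points along the fingers, y is the line along which they close (so a half turn about z gives the same grasp; the last joint's range is limited). The gripper opens to 85 mm and grips with 20 to 120 N. Pads are 22 mm wide; open, the fingers measure 114 mm over their backs; the gripper's body (76 mm by 85 mm) begins 54 mm behind the grasp point. The pads swing forward as they close: fully open they stand 13 mm farther back than shut.
Start: joints at [-0.112, 0.217, 1.613, -0, 1.311, -0.112], TCP at [0.625, 0, 0.231] pointing down, gripper open.
Joint ranges: [-2.75, 2.75], [-0.78, 2.1], [0.31, 2.55], [-1.13, 4.27], [0.13, 2.63], [-2.58, 2.58]. Speed limits (rad/s): [2.79, 2.79, 3.14, 3.14, 3.14, 3.14].

## Interface

Orientations are given as a rotation vector (axis times angle).
In Python, from cell import ctrl, capture gives the robot as it stands. The module is installed in compiled form; this text tells all that it offers.
- The arm moves only by the tool play_rows, never from a script. Its argument "targets" is a list of rows, each a list of 7 numbers: the turn, a rotation vector about the tool's x, y, z each as a share of 2 pi rad, from -1 to 1, then the shift along the tool's x, y, z each as a share of 80 cm, from -1 to 1, then the opening, from 0 (shut) to 1 (fully open). In form: [[wx, wy, wz, dx, dy, dz, jaw], ...]. A call has 1 to 5 rows; each row is the pose to reach, as a shift and turn from the pose commanded when the call began, along the tool's axes at that moment, turning the shorter way round; what a row does not reach only later rows make up. A row lasts 1/10 s, in which the tool goes at most 50 mm and 8.59 degrees, less where a joint would pass 70% of its speed; a pose out of reach is approached as far as the arm can. A call with a number of a shift or a turn outside -1 to 1 is refused whole. A call with a gripper value outside its range is refused whole. The fingers move at their own pace and stop on an object; "force" is the grip in N (left out, the last holds). Time passes only in rows, so rows that repeat a pose let the fingers close. It gives the time, the measured TCP pose, the force, the opening and the grip force at its end, in the units of the state.
- ctrl.read_state(): the state, without advancing time (a new reading comes with each control period).
- capture(name): name is "scene" or "side" or "wrist"; returns a dict with "img" (480x640x3 uint8, red, green, blue), "range_z" (480x640 float32, m along the optical axis (not along the pixel's ray), 0 where there is no reading), "mtx" (3x3 intrinsics, pixels), "camera_from_world" (4x4, takes a point from world to camera coordinates). Camera axes: x right, y down, z forward; pixel columns grow to the right and rows downward; lengths in m; the calibration is good to about 2 mm. The wrist camera is an equidistant fisheye: a pixel r from the principal point sees the ray r / f radians off the axis. A picture is of the moment at which its call begins.
- ctrl.sign_off(): hands the job in; it is judged then, once.
The state is a dict: "time_s": time; "qpos": joint angles; "joint_vel": joint speeds; "tau": joint torques, N m; "ee_pos": TCP position; "ee_rot": TCP orientation; "force": force on the tool from outside, world axes, zero at the start; "ft_torque": the same for the moment, N m; "gripper_width": opening from 0.0 (shut) to 1.0 (fully open); "grasp_force": force on a finger pad.
Only numpy, scipy, OpenCV 4.12 (cv2) and the standard library are available. Lean on these libraries where they do the work, as an engineer would, in place of code of your own. Each camera call takes 0.05 s, during which the arm holds its last target. There are 200 camera calls.

## Task

Drop the gold medal (the one with the lilac face) into the fixed jar, then screw the lilac lid onto the jar until it is fully home and level, and let go. Leave the silver medal, the green bottle and the terracotta cup where they are.

Things in the scene. Friction and masses are not known exactly. Their poses are not given: they have to be found in the camera images.
- jar_mouth (a point): Mouth centre at lip height of a clear upright jar with an ivory threaded neck, fixed in a wooden block (110 x 110 x 22 mm); z up. Lip 112 mm above the table, bore 37 mm; body 60 mm in diameter up to 80 mm height, filled to 40 mm. The tapered lip centres a lid that is within 2 mm. Right-hand four-start thread outside the neck; the starts repeat every 90 degrees and are not marked.
- jar_rest (a point): On the jar's axis, 7.5 mm above the lip: where the lid's centre is when the lid, set down at a chance turn, rests level on top of the thread, not yet caught (10 mm above the lip if it rests on the stops). Turned clockwise (seen from above) there, it jams against a stop within 58 degrees. Its axes tell nothing about where the starts are.
- jar_start (a point): On the jar's axis, 0.7 mm below the lip: where the lid's centre is once it has dropped into the thread starts. From resting, turn the lid back (anticlockwise, up to 90 degrees) with a light push down of about 4 N: it drops 8 mm. Each start lets it drop over about 14 degrees of turn; beyond, a stop ends the anticlockwise turn.
- jar_home (a point): On the jar's axis, 4.7 mm below the lip: where the lid's centre is when fully home. From the start, 50 to 70 degrees clockwise bring the lid to its end stop; over the middle 42 degrees it goes down 4 mm evenly. Turning is light, vertical play 1.3 mm, and it does not undo itself. If turned further at the stop, the lid slips in the fingers.
- lid_mid (a point): Centre (half-way up, 15 mm above its underside, on its axis) of the loose lilac screw lid with a cream disc on top: round, 63 mm in diameter, 30 mm high, 50 g nominal, lying on the table right way up (z up). Its ribbed side can be gripped at any turn. Four inner lugs are hidden in the skirt, at unmarked places every 90 degrees.
- gold_medal_mid (a point): Centre of the loose gold medal with a lilac face: a disc 26 mm in diameter and 8 mm thick lying flat, z up, 30 g.
- silver_medal_mid (a point): Centre of the silver medal with a blue face, same size, lying flat; to be left alone.
- polish_mid (a point): Centre (55 mm up) of an upright green bottle with a white cap, 44 mm in diameter, 110 mm high; to be left alone.
- cup_mid (a point): Centre (27 mm up) of an upright empty terracotta cup, 64 mm in diameter, 55 mm high; to be left alone.
Things that resemble listed ones, but are neither listed nor needed, are in the scene too. What is shaped like the part that bears lid_mid but black is not meant.

How it is judged:
On the way, in this order (a step that is already met when the one before it is completed fails the run):
1. the gold medal lies inside the jar (horizontal distance between gold_medal_mid and jar_mouth below 0.026 m and z of gold_medal_mid in the frame of jar_mouth below -0.015 m), for 0.2 s.
2. the lid has dropped level into the thread starts: centre at most 1 mm above the lip (horizontal distance between lid_mid and jar_mouth below 0.003 m and z of lid_mid in the frame of jar_mouth below 0.001 m and angle between lid_mid's own z axis and vertical below 0.06 rad), for 0.1 s.
At the end, for the whole second after the job is handed in: The lid is screwed home: its centre at least 3.7 mm below the lip (home is 4.7 mm), within 3 mm of the jar's axis, level within 0.05 rad and at rest; the gold medal is inside the jar, at least 15 mm below the lip (all of step 1 and z of lid_mid in the frame of jar_mouth below -0.0037 m and horizontal distance between lid_mid and jar_mouth below 0.003 m and angle between lid_mid's own z axis and vertical below 0.05 rad and linear speed of lid below 0.02 m/s); the robot touches nothing.
It fails at once if the silver medal is moved more than 15 mm (distance of silver_medal_mid from where it was at the start of the episode above 0.015 m).
It fails at once if the green bottle is moved more than 15 mm (distance of polish_mid from where it was at the start of the episode above 0.015 m).
It fails at once if the terracotta cup is moved more than 15 mm (distance of cup_mid from where it was at the start of the episode above 0.015 m).
It also fails if it takes over 61 s, if anything falls off the work surface, if the arm or the gripper's body presses on something with over 40 N, if the wrist force passes 120 N, or if a joint passes its speed limit or range.

## Working session

There is one attempt and no reset: what is moved stays moved. The work goes in short steps, Python scripts to look and compute and a tool call to move; the robot and the scene stay as the last step left them, time stands still between calls to the robot, and variables do not carry over. Pictures are saved under pics/ and viewed, at most 10 in all, crops included, and the job is handed in when it is done.

Besides the shell and the picture viewer there is one more tool, called after "Emit:" as name(argument=value, ...) on one line, values as JSON. play_rows: Moves the arm, as the interface text tells. Shift numbers are shares of 80 cm and turn numbers shares of 2 pi rad, none past 1 either way. Its arguments: {"type":"object","properties":{"targets":{"type":"array"},"force":{"type":"number"}},"required":["targets"]}

```bash
mkdir -p pics; cat > h.py <<'E'
import numpy as np, cv2
from cell import ctrl, capture
def world(c,u,v,z=None,fish=False):
    K=c["mtx"];T=np.linalg.inv(c["camera_from_world"])
    x=(u-K[0,2])/K[0,0];y=(v-K[1,2])/K[1,1]
    if fish:
        r=np.hypot(x,y); d=np.array([x/r*np.sin(r),y/r*np.sin(r),np.cos(r)]) if r>1e-9 else np.array([0,0,1.])
    else: d=np.array([x,y,1.])
    R=T[:3,:3]@d;o=T[:3,3]
    if z is None: return o+R*c["range_z"][int(v),int(u)]/d[2]
    return o+R*(z-o[2])/R[2]
def save(n,im,s=1):
    cv2.imwrite("pics/"+n,cv2.resize(im[:,:,::-1],None,fx=s,fy=s,interpolation=cv2.INTER_CUBIC))
E
python3 - <<'E'
from h import *
import pickle
for n in("scene","side"):
    c=capture(n);save(n+"0.png",c["img"]);pickle.dump(c,open(n+".pkl","wb"));print(np.linalg.inv(c["camera_from_world"])[:3,3])
s=ctrl.read_state();print(s, ctrl.pinch_z)
E
```

```text
[ 1.19422574 -0.19114325  0.58391013]
[ 0.39972806 -0.66410016  0.75101601]
{'time_s': 0.1, 'qpos': array([-1.12195677e-01,  2.17702332e-01,  1.61477631e+00, -1.85822833e-05,
        1.31127895e+00, -1.12207820e-01]), 'joint_vel': array([ 3.35189337e-04, -3.07279801e-03, -5.35743581e-03,  3.61865518e-04,
        1.46999809e-03, -5.61444332e-05]), 'tau': array([-3.89421966e-04, -3.98076224e+01, -3.04969239e+01, -1.69335931e-04,
        4.17826959e-03,  6.71974954e-05]), 'ee_pos': array([6.24272301e-01, 1.01366607e-04, 2.30082811e-01]), 'ee_rot': array([-2.22023321e+00, -2.22027080e+00,  2.14118561e-03]), 'force': array([-0.10095149,  0.40315671,  0.49076944]), 'ft_torque': array([ 0.00495431,  0.02001743, -0.00986446]), 'grasp_force': 0.0, 'gripper_width': 1.0002272233886882} 0.0187
```

View pics/scene0.png

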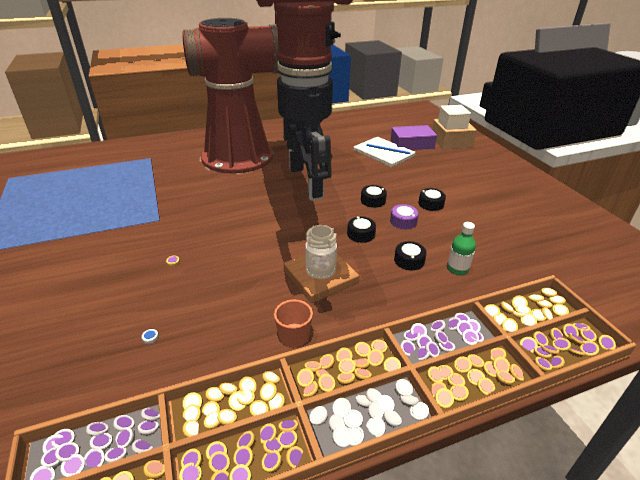

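View pics/side0.png

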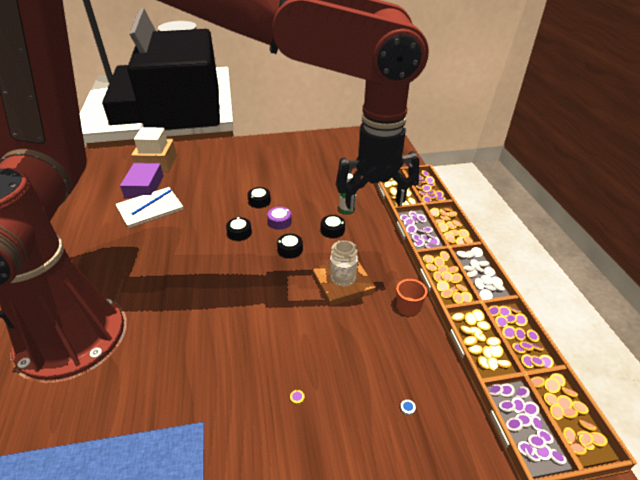

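Scene view: the gold/lilac medal is at (172,260), the blue-faced silver one at (150,336) and the jar at (321,240). The lilac lid is at (404,215), with black lids at (374,195), (362,228), (432,198) and (410,255). The bottle is at (461,250) and the cup at (294,323).

Possible mix-ups are the four black lids, the purple box at (413,138), the silver medal and the tray medals in the lower part of the image. I choose the lid at (404,215) and the medal at (172,260), and check both in one crop.

```bash
python3 - <<'E'
from h import *
import pickle
S=pickle.load(open("scene.pkl","rb"));D=pickle.load(open("side.pkl","rb"))
f=lambda im,u,v:cv2.resize(im[v-40:v+40,u-40:u+40],(400,300) if 0 else (380,380),interpolation=cv2.INTER_CUBIC)
im=np.hstack([f(S["img"],404,215),f(S["img"],172,260)])
save("crop1.png",im)
for n,c,u,v,z in [("gold",S,172,259,.008),("gold",D,297,396,.008),("silver",S,150,335,.008),("silver",D,408,406,.008),("lid",S,404,211,.03),("lid",D,280,214,.03),("jar",S,321,231,.112),("jar",D,344,248,.112),("bottle",S,468,228,.11),("cup",S,294,311,.055),("cup",D,411,290,.055),
 ("b1",S,374,190,.03),("b2",S,362,225,.03),("b3",S,432,193,.03),("b4",S,410,249,.03),("b1",D,239,225,.03),("b2",D,290,241,.03),("b3",D,259,194,.03),("b4",D,333,222,.03)]:
    print(n,world(c,u,v,z).round(4))
E
```

```text
gold [ 0.4384 -0.223   0.008 ]
gold [ 0.4377 -0.2253  0.008 ]
silver [ 0.6313 -0.2765  0.008 ]
silver [ 0.6281 -0.2801  0.008 ]
lid [0.4669 0.2944 0.03  ]
lid [0.468 0.289 0.03 ]
jar [0.5831 0.0452 0.112 ]
jar [0.5796 0.0384 0.112 ]
bottle [0.6635 0.3092 0.11  ]
cup [ 0.7043 -0.0468  0.055 ]
cup [ 0.7043 -0.0535  0.055 ]
b1 [0.3581 0.271  0.03  ]
b2 [0.4858 0.179  0.03  ]
b3 [0.4184 0.3998 0.03  ]
b4 [0.5966 0.2357 0.03  ]
b1 [0.3608 0.2621 0.03  ]
b2 [0.4794 0.1772 0.03  ]
b3 [0.4217 0.3897 0.03  ]
b4 [0.597  0.2313 0.03  ]
```

View pics/crop1.png

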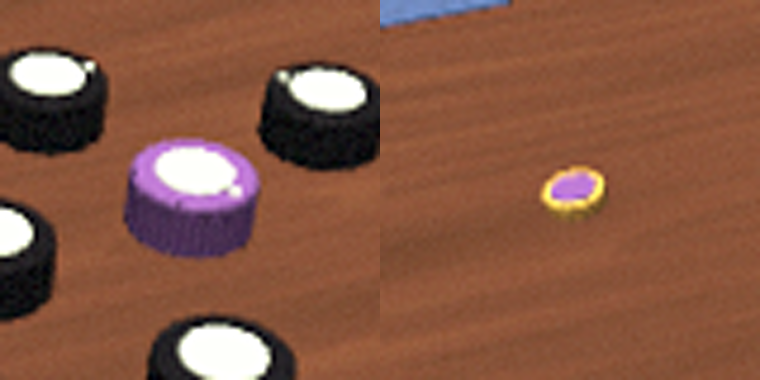

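The crop shows the lilac lid with a cream disc (left) and the gold-rimmed medal with a lilac face (right), so both choices hold. Going above the medal.

Emit:
play_rows(targets=[[0, 0, 0, -0.14, -0.116, 0.08, 0.7], [0, 0, 0, -0.14, -0.116, 0.08, 0.7], [0, 0, 0, -0.14, -0.116, 0.08, 0.7], [0, 0, 0, -0.14, -0.116, 0.08, 0.7], [0, 0, 0, -0.14, -0.116, 0.08, 0.7]], force=30)

```text
time_s: 0.6
ee_pos: [0.5303, -0.1125, 0.1657]
ee_rot: [-2.222, -2.216, 0.002]
force: [-0.5, 0.8, -0.1]
gripper_width: 0.703
grasp_force: 0.0
```

Emit:
play_rows(targets=[[0, 0, 0, -0.14, -0.116, 0.08, 0.7], [0, 0, 0, -0.14, -0.116, 0.08, 0.7], [0, 0, 0, -0.14, -0.116, 0.08, 0.7], [0, 0, 0, -0.14, -0.116, 0.08, 0.7], [0, 0, 0, -0.14, -0.116, 0.08, 0.7]])

```text
time_s: 1.1
ee_pos: [0.4398, -0.2243, 0.1034]
ee_rot: [-2.224, -2.219, -0.001]
force: [0.4, 0.1, 0.6]
gripper_width: 0.699
grasp_force: 0.0
```

```bash
cat > w.py <<'E'
from h import *
import sys,pickle
c=capture("wrist");pickle.dump(c,open("wrist.pkl","wb"));save(sys.argv[1],c["img"])
s=ctrl.read_state();print(s["time_s"],s["ee_pos"],s["ee_rot"],s["gripper_width"])
print(c["mtx"],np.linalg.inv(c["camera_from_world"]).round(3))
E
python3 w.py w1.png
```

```text
1.15 [ 0.44100676 -0.22402177  0.10419123] [2.22105378e+00 2.21952747e+00 2.16845674e-03] 0.6982804988462137
[[371.64829954   0.         313.05609165]
 [  0.         371.64829954 234.62921768]
 [  0.           0.           1.        ]] [[ 1.    -0.002  0.001  0.44 ]
 [-0.001 -0.965 -0.261 -0.158]
 [ 0.001  0.261 -0.965  0.247]
 [ 0.     0.     0.     1.   ]]
```

View pics/w1.png

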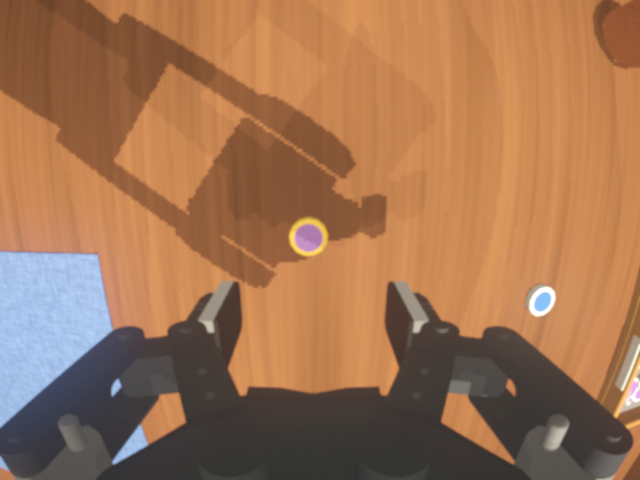

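The wrist view shows the gold medal at (308,237), about 2 mm off in x. Descend and grip.

Emit:
play_rows(targets=[[0, 0, 0, 0, -0.0025, 0.05, 0.5], [0, 0, 0, 0, -0.0025, 0.09, 0.5], [0, 0, 0, 0, -0.0025, 0.11, 0.5], [0, 0, 0, 0, -0.0025, 0.1225, 0.5], [0, 0, 0, 0, -0.0025, 0.1225, 0.5]])

```text
time_s: 1.65
ee_pos: [0.4385, -0.2229, 0.005]
ee_rot: [-2.219, -2.223, -0.0]
force: [-0.4, -0.9, 1.0]
gripper_width: 0.5
grasp_force: 0.0
```

Emit:
play_rows(targets=[[0, 0, 0, 0, 0, 0, 0.1], [0, 0, 0, 0, 0, 0, 0.1], [0, 0, 0, 0, 0, 0, 0.1], [0, 0, 0, 0, 0, 0, 0.1], [0, 0, 0, 0, 0, 0, 0.1]])

```text
time_s: 2.15
ee_pos: [0.4385, -0.2256, 0.0093]
ee_rot: [2.219, 2.221, -0.002]
force: [-7.2, 1.5, 18.5]
gripper_width: 0.135
grasp_force: 29.1
```

Emit:
play_rows(targets=[[0, 0, 0, 0, 0, -0.01, 0.5], [0, 0, 0, 0, 0, -0.05, 0.5], [0, 0, 0, 0, 0, -0.1, 0.5], [0, 0, 0, 0, 0, -0.1, 0.5]])

```text
time_s: 2.55
ee_pos: [0.4426, -0.2274, 0.0924]
ee_rot: [2.211, 2.211, 0.004]
force: [0.4, -0.6, 0.9]
gripper_width: 0.499
grasp_force: 0.0
```

```bash
python3 w.py w2.png
```

```text
2.6 [ 0.44095181 -0.22627327  0.08995157] [2.21416088 2.2141463  0.00302114] 0.49717386451155016
[[371.64829954   0.         313.05609165]
 [  0.         371.64829954 234.62921768]
 [  0.           0.           1.        ]] [[ 1.    -0.003  0.012  0.44 ]
 [ 0.001 -0.963 -0.27  -0.16 ]
 [ 0.013  0.27  -0.963  0.235]
 [ 0.     0.     0.     1.   ]]
```

View pics/w2.png

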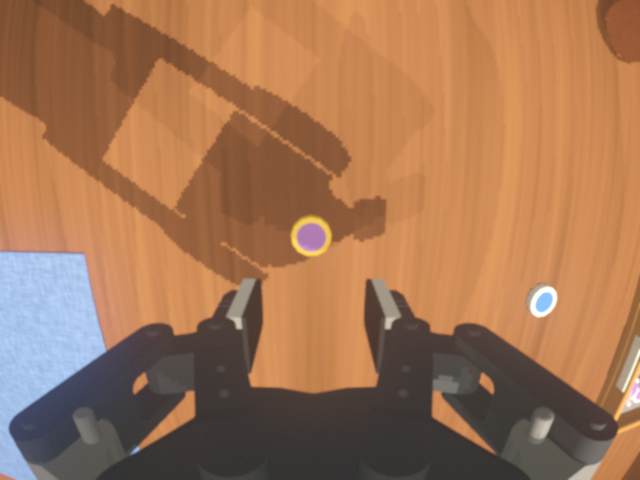

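The medal stayed put at (311,237) while the fingers closed over its top: part-closed tips sit behind the TCP. I'll descend lower with the fingers at 0.42 and use contact to find the table.

Emit:
play_rows(targets=[[0, 0, 0, 0, -0.0015, 0.05, 0.42], [0, 0, 0, 0, -0.0015, 0.085, 0.42], [0, 0, 0, 0, -0.0015, 0.1, 0.42], [0, 0, 0, 0, -0.0015, 0.106, 0.42], [0, 0, 0, 0, -0.0015, 0.106, 0.42]])

```text
time_s: 3.1
ee_pos: [0.4365, -0.2238, 0.0004]
ee_rot: [-2.221, -2.222, -0.0]
force: [-0.2, -0.4, 0.3]
gripper_width: 0.418
grasp_force: 0.0
```

Emit:
play_rows(targets=[[0, 0, 0, 0, 0, 0.003, 0.42], [0, 0, 0, 0, 0, 0.006, 0.42], [0, 0, 0, 0, 0, 0.006, 0.42]])

```text
time_s: 3.4
ee_pos: [0.4363, -0.2239, -0.0011]
ee_rot: [-2.219, -2.22, 0.001]
force: [-8.1, 6.8, 26.4]
gripper_width: 0.417
grasp_force: 13.5
```

Emit:
play_rows(targets=[[0, 0, 0, 0, 0, -0.008, 0.42], [0, 0, 0, 0, 0, -0.008, 0.42], [0, 0, 0, 0, 0, -0.008, 0.2], [0, 0, 0, 0, 0, -0.008, 0.2], [0, 0, 0, 0, 0, -0.008, 0.2]])

```text
time_s: 3.9
ee_pos: [0.4359, -0.2239, 0.0021]
ee_rot: [-2.221, -2.221, 0.001]
force: [-1.2, 1.6, 6.6]
gripper_width: 0.279
grasp_force: 29.1
```

Emit:
play_rows(targets=[[0, 0, 0, 0, 0, -0.03, 0.2], [0, 0, 0, 0, 0, -0.075, 0.2], [0, 0, 0, 0.03, 0.02, -0.13, 0.2], [0, 0, 0, 0.06, 0.03, -0.19, 0.2], [0, 0, 0, 0.08, 0.04, -0.225, 0.2]])

```text
time_s: 4.4
ee_pos: [0.4686, -0.1593, 0.1838]
ee_rot: [2.221, 2.22, 0.001]
force: [0.5, -0.0, -0.2]
gripper_width: 0.279
grasp_force: 29.5
```

Emit:
play_rows(targets=[[0, 0, 0, 0.05, 0.03, 0, 0.2], [0, 0, 0, 0.1, 0.06, 0, 0.2], [0, 0, 0, 0.15, 0.09, 0, 0.2], [0, 0, 0, 0.18, 0.11, 0, 0.2], [0, 0, 0, 0.2, 0.13, 0, 0.2]])

```text
time_s: 4.9
ee_pos: [0.5721, 0.0024, 0.1807]
ee_rot: [-2.218, -2.222, 0.002]
force: [-0.2, -0.6, 0.1]
gripper_width: 0.282
grasp_force: 29.6
```

```bash
python3 w.py w3.png
```

```text
4.95 [0.57441438 0.00397113 0.1809833 ] [-2.21786029 -2.22373073 -0.00417426] 0.278273642378883
[[371.64829954   0.         313.05609165]
 [  0.         371.64829954 234.62921768]
 [  0.           0.           1.        ]] [[ 1.     0.003 -0.001  0.572]
 [ 0.003 -0.965 -0.261  0.068]
 [-0.002  0.261 -0.965  0.324]
 [ 0.     0.     0.     1.   ]]
```

View pics/w3.png

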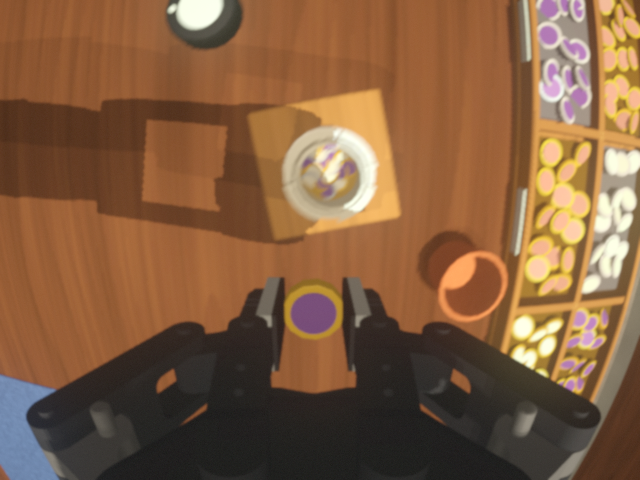

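The medal is held flat at (313,313). The jar mouth is at about (330,172).

```bash
python3 - <<'E'
from h import *
import pickle
c=pickle.load(open("wrist.pkl","rb"));print(world(c,330,172,.112,True),world(c,330,172,.105,True),ctrl.read_state()["ee_pos"])
im=c["img"][100:250,250:410];save("w3c.png",im,4)
E
```

```text
[0.58122775 0.04821905 0.112     ] [0.58153663 0.04754998 0.105     ] [0.57441438 0.00397113 0.1809833 ]
```

View pics/w3c.png

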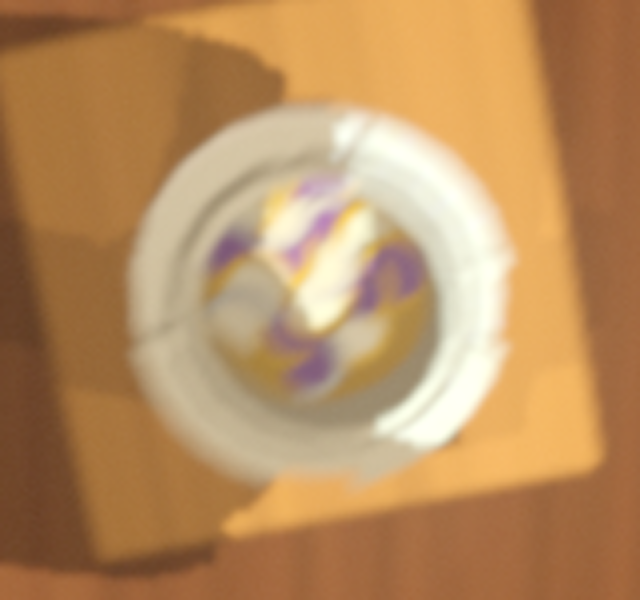

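Emit:
play_rows(targets=[[0, 0, 0, 0.03, 0.008, 0.02, 0.2], [0, 0, 0, 0.0565, 0.0115, 0.05, 0.2], [0, 0, 0, 0.0565, 0.0115, 0.07, 0.2], [0, 0, 0, 0.0565, 0.0115, 0.08, 0.2], [0, 0, 0, 0.0565, 0.0115, 0.08, 0.2]])

```text
time_s: 5.45
ee_pos: [0.5796, 0.0444, 0.1158]
ee_rot: [-2.22, -2.219, 0.005]
force: [-0.6, 0.1, -0.7]
gripper_width: 0.281
grasp_force: 29.6
```

```bash
python3 w.py w4.png
```

```text
5.5 [0.5807477  0.04426862 0.11729615] [-2.22176084 -2.21963475  0.00232578] 0.27681910984333935
[[371.64829954   0.         313.05609165]
 [  0.         371.64829954 234.62921768]
 [  0.           0.           1.        ]] [[ 1.     0.001 -0.004  0.58 ]
 [-0.    -0.965 -0.262  0.111]
 [-0.004  0.262 -0.965  0.259]
 [ 0.     0.     0.     1.   ]]
```

View pics/w4.png

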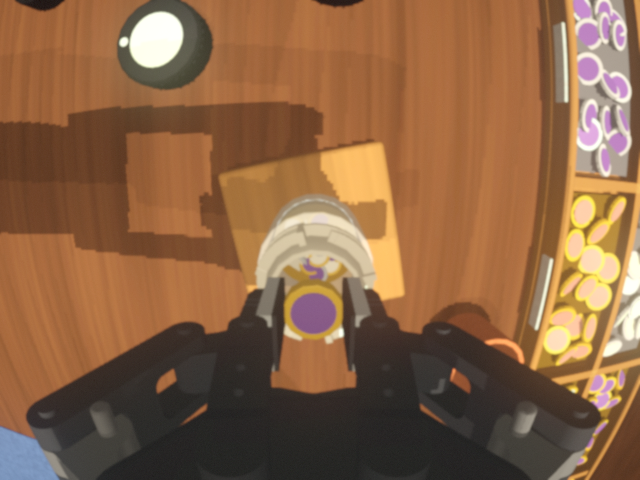

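```bash
python3 - <<'E'
from h import *
import pickle
c=pickle.load(open("wrist.pkl","rb"))
for p in [(313.5,309,.122),(313.5,309,.118),(315.5,228,.112),(315.5,342,.112),(315.5,342,.105),(257,285,.105),(374,285,.105),(315.5,250,.112)]: print(p,world(c,*p,True).round(4))
save("w4c.png",c["img"][200:360,230:400],4.4)
E
```

```text
(313.5, 309, 0.122) [0.5796 0.0418 0.122 ]
(313.5, 309, 0.118) [0.5795 0.0398 0.118 ]
(315.5, 228, 0.112) [0.5803 0.0735 0.112 ]
(315.5, 342, 0.112) [0.5804 0.0197 0.112 ]
(315.5, 342, 0.105) [0.5805 0.0153 0.105 ]
(257, 285, 0.105) [0.5539 0.0451 0.105 ]
(374, 285, 0.105) [0.6069 0.0452 0.105 ]
(315.5, 250, 0.112) [0.5803 0.0641 0.112 ]
```

View pics/w4c.png

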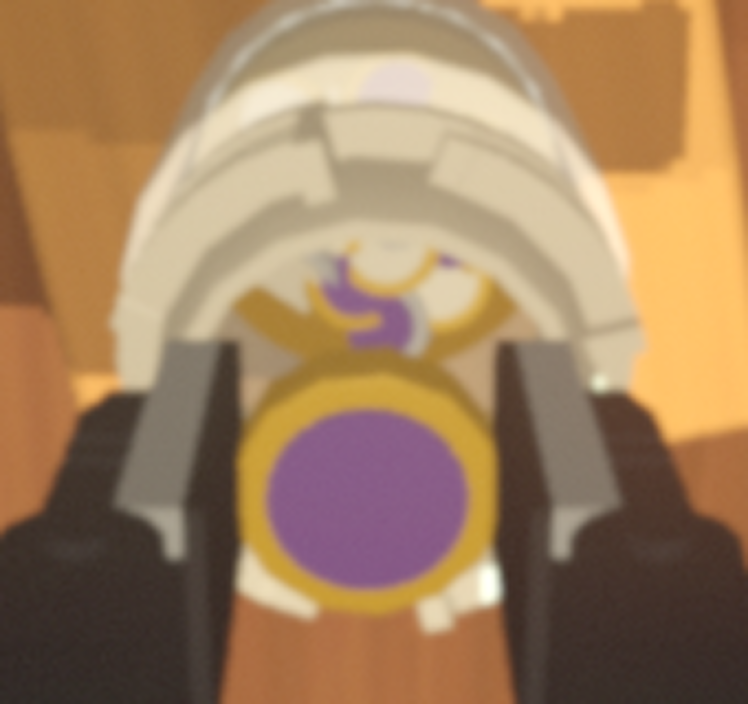

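The medal sits about 3.5 mm short of the bore centre in y and is otherwise over the mouth. Nudge it and release.

Emit:
play_rows(targets=[[0, 0, 0, 0.004, 0.001, 0, 0.2], [0, 0, 0, 0.004, 0.001, 0, 0.2], [0, 0, 0, 0.004, 0.001, 0, 0.45], [0, 0, 0, 0.004, 0.001, 0, 0.45], [0, 0, 0, 0.004, 0.001, 0, 0.45]])

```text
time_s: 6.0
ee_pos: [0.5825, 0.0483, 0.1186]
ee_rot: [2.221, 2.221, 0.001]
force: [0.5, -0.4, -0.9]
gripper_width: 0.451
grasp_force: 0.0
```

Emit:
play_rows(targets=[[0, 0, 0, 0, 0, -0.03, 0.45], [0, 0, 0, 0, 0, -0.08, 0.6], [0, 0, 0, 0, 0, -0.08, 0.6]])

```text
time_s: 6.3
ee_pos: [0.5867, 0.0483, 0.1888]
ee_rot: [2.215, 2.215, 0.013]
force: [-0.1, 0.1, 0.7]
gripper_width: 0.597
grasp_force: 0.0
```

```bash
python3 - <<'E'
from h import *
import pickle
W=capture("wrist");S=capture("scene");D=capture("side")
pickle.dump((W,S,D),open("after.pkl","wb"))
im=np.hstack([cv2.resize(W["img"][100:340,200:440],(390,390)),cv2.resize(S["img"][215:285,285:355],(390,390),interpolation=cv2.INTER_CUBIC)])
save("p10.png",im)
print(ctrl.read_state()["ee_pos"])
# lid: purple pixels blobs
for n,c,r in(("S",S,(180,240,370,440)),("D",D,(195,240,260,300))):
    h=cv2.cvtColor(c["img"],cv2.COLOR_RGB2HSV);m=((h[...,0]>125)&(h[...,0]<160)&(h[...,1]>60)).astype(np.uint8)
    q=np.zeros_like(m);q[r[0]:r[1],r[2]:r[3]]=m[r[0]:r[1],r[2]:r[3]]
    w=((h[...,1]<70)&(h[...,2]>150)).astype(np.uint8);b=cv2.boundingRect(q);print(n,"purple bbox",b)
    k=np.zeros_like(m);k[b[1]:b[1]+b[3],b[0]:b[0]+b[2]]=w[b[1]:b[1]+b[3],b[0]:b[0]+b[2]]
    M=cv2.moments(k,True);u,v=M["m10"]/M["m00"],M["m01"]/M["m00"];print("disc",u,v,M["m00"],world(c,u,v,.03))
E
```

```text
[0.58217802 0.04842361 0.18225709]
S purple bbox (370, 189, 70, 51)
disc 407.5619335347432 200.99093655589124 331.0 [0.43116166 0.3240698  0.03      ]
D purple bbox (262, 197, 29, 32)
disc 279.15671641791045 212.51492537313433 134.0 [0.46657147 0.29580929 0.03      ]
```

View pics/p10.png

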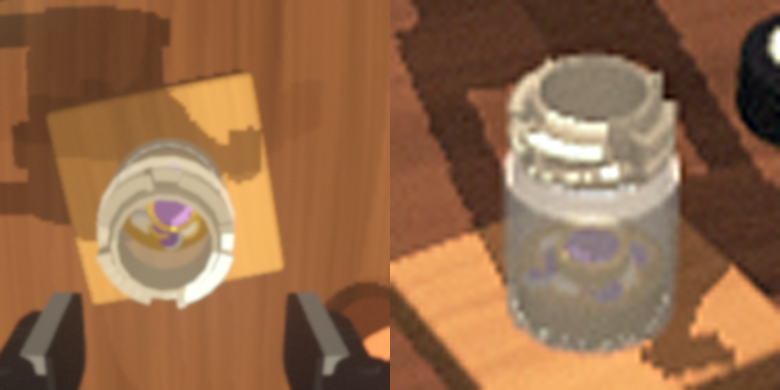

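The picture shows the gold medal lying on top of the fill inside the jar (left near (165,215), right near (590,245)). Step 1 is done, so on to the lid.

Emit:
play_rows(targets=[[0, 0, 0, 0.03, -0.015, 0, 0.8], [0, 0, 0, 0.07, -0.033, 0, 1], [0, 0, 0, 0.11, -0.052, 0, 1], [0, 0, 0, 0.14, -0.066, 0, 1], [0, 0, 0, 0.15, -0.0715, 0, 1]])

```text
time_s: 6.95
ee_pos: [0.5224, 0.1701, 0.18]
ee_rot: [-2.217, -2.222, 0.005]
force: [0.2, -0.7, 0.5]
gripper_width: 1.001
grasp_force: 0.0
```

Emit:
play_rows(targets=[[0, 0, 0, 0.04, -0.02, 0, 1], [0, 0, 0, 0.08, -0.04, 0.02, 1], [0, 0, 0, 0.12, -0.06, 0.04, 1], [0, 0, 0, 0.153, -0.072, 0.0625, 1], [0, 0, 0, 0.153, -0.072, 0.0625, 1]])

```text
time_s: 7.45
ee_pos: [0.4635, 0.2914, 0.1279]
ee_rot: [-2.215, -2.223, 0.011]
force: [-0.5, -0.5, -0.5]
gripper_width: 1.0
grasp_force: 0.0
```

```bash
cat > lid.py <<'E'
from h import *
c=capture("wrist");h=cv2.cvtColor(c["img"],cv2.COLOR_RGB2HSV)
m=((h[...,0]>125)&(h[...,0]<160)&(h[...,1]>50)).astype(np.uint8)
n,l,st,ce=cv2.connectedComponentsWithStats(m)
for i in np.argsort(-st[1:,4])[:3]+1: print(st[i],ce[i])
i=np.argmax(st[1:,4])+1;hull=cv2.convexHull(np.argwhere(l==i)[:,::-1].astype(np.int32))
print("ellipse",cv2.fitEllipse(hull))
x,y,w,hh=st[i,:4];f=np.zeros_like(m);cv2.fillConvexPoly(f,hull,1)
k=((h[...,1]<80)&(h[...,2]>140)).astype(np.uint8)&f
n,l2,s2,c2=cv2.connectedComponentsWithStats(k);j=np.argmax(s2[1:,4])+1
u,v=c2[j];print("disc",u,v,s2[j],world(c,u,v,.03,True))
T=np.linalg.inv(c["camera_from_world"]);s=ctrl.read_state();print("cam-tcp",T[:3,3]-s["ee_pos"],s["ee_pos"],s["time_s"])
E
python3 lid.py; python3 - <<'E'
from h import *
import pickle
W=pickle.load(open("after.pkl","rb"))[0]
for p in [(302.2,241.5,.104),(301.5,243,.112),(301.5,244,.112)]: print(world(W,*p,True).round(4))
print(np.linalg.inv(W["camera_from_world"])[:3].round(4))
E
```

```text
[ 271  181   90   92 3711] [314.83777957 224.38884398]
[632 289   8  16  78] [636.06410256 296.41025641]
[628 310  12  10  78] [633.28205128 314.29487179]
ellipse ((315.8665466308594, 226.7356414794922), (90.06697082519531, 91.82803344726562), 170.4426727294922)
disc 316.4462681409813 229.72218382861092 [ 272  187   89   86 5788] [0.46481138 0.29538604 0.03      ]
cam-tcp [-0.00124386  0.06753527  0.14165378] [0.46521346 0.2904808  0.12937684] 7.5
[0.5806 0.0481 0.104 ]
[0.5803 0.0495 0.112 ]
[0.5803 0.0488 0.112 ]
[[ 9.999e-01 -2.700e-03  1.240e-02  5.846e-01]
 [ 7.000e-04 -9.651e-01 -2.620e-01  1.146e-01]
 [ 1.270e-02  2.620e-01 -9.650e-01  3.321e-01]]
```

```bash
cat > fit.py <<'E'
from h import *
import pickle
from scipy.optimize import least_squares
def cloud(c,fish):
    K=c["mtx"];v,u=np.mgrid[0:480,0:640];x=(u-K[0,2])/K[0,0];y=(v-K[1,2])/K[1,1]
    if fish:
        r=np.hypot(x,y)+1e-9;s=np.tan(np.minimum(r,1.4))/r;x=x*s;y=y*s
    Z=c["range_z"];P=np.stack([x*Z,y*Z,Z],-1)[Z>0];T=np.linalg.inv(c["camera_from_world"])
    return P@T[:3,:3].T+T[:3,3]
def circ(P,c0,zlo,zhi,R,tag):
    q=P[(np.hypot(*(P[:,:2]-c0).T)<R)&(P[:,2]>zlo)&(P[:,2]<zhi)]
    if len(q)<10: print(tag,len(q));return
    hull=cv2.convexHull(q[:,:2].astype(np.float32))[:,0]
    f=least_squares(lambda p:np.hypot(hull[:,0]-p[0],hull[:,1]-p[1])-p[2],[*c0,.025],loss="soft_l1",f_scale=.001)
    print(tag,len(q),"z",np.median(q[:,2]).round(4),"fit",f.x.round(4),"bbox mid",((q.min(0)+q.max(0))/2).round(4)[:2])
E
python3 - <<'E'
from fit import *
W,S,D=pickle.load(open("after.pkl","rb"));w4=pickle.load(open("wrist.pkl","rb"))
for t,c,f in(("W",W,1),("S",S,0),("D",D,0),("w4",w4,1)):
    P=cloud(c,f)
    for lo,hi in((.108,.118),(.095,.118)): circ(P,[.581,.046],lo,hi,.035,"jar "+t)
w=capture("wrist");pickle.dump(w,open("wl.pkl","wb"));circ(cloud(w,1),[.466,.294],.024,.036,.04,"lid W")
circ(cloud(S,0),[.466,.294],.024,.036,.04,"lid S");circ(cloud(D,0),[.466,.294],.024,.036,.04,"lid D")
print(np.linalg.inv(w["camera_from_world"])[:3,3],ctrl.read_state()["ee_pos"])
E
```

```text
jar W 1291 z 0.112 fit [0.5795 0.0435 0.0263] bbox mid [0.5796 0.0442]
jar W 3719 z 0.1064 fit [0.5799 0.0442 0.0278] bbox mid [0.5799 0.0441]
jar S 115 z 0.1101 fit [0.5825 0.0456 0.0212] bbox mid [0.5833 0.0454]
jar S 467 z 0.1047 fit [0.5829 0.045  0.0273] bbox mid [0.5835 0.0452]
jar D 74 z 0.1101 fit [0.5807 0.0426 0.0218] bbox mid [0.5824 0.0428]
jar D 340 z 0.1044 fit [0.5799 0.0419 0.0275] bbox mid [0.58   0.0414]
jar w4 1508 z 0.1116 fit [0.5824 0.0428 0.0252] bbox mid [0.5827 0.0439]
jar w4 4292 z 0.1065 fit [0.5799 0.0444 0.0277] bbox mid [0.5798 0.0444]
lid W 6391 z 0.0309 fit [0.464  0.2955 0.0313] bbox mid [0.4641 0.2953]
lid S 349 z 0.0298 fit [0.4668 0.2962 0.0309] bbox mid [0.4667 0.2959]
lid D 287 z 0.0286 fit [0.4637 0.2932 0.0313] bbox mid [0.4642 0.2932]
[0.46535192 0.35708203 0.27246758] [0.46668001 0.29011033 0.1306828 ]
```

Emit:
play_rows(targets=[[0, 0, 0, 0.006, -0.003, 0.04, 1], [0, 0, 0, 0.006, -0.003, 0.09, 1], [0, 0, 0, 0.006, -0.003, 0.13, 1], [0, 0, 0, 0.006, -0.003, 0.155, 1], [0, 0, 0, 0.006, -0.003, 0.165, 1]], force=20)

```text
time_s: 8.05
ee_pos: [0.4645, 0.2935, -0.0019]
ee_rot: [-2.223, -2.219, 0.006]
force: [-0.1, -0.2, -0.5]
gripper_width: 1.001
grasp_force: 0.0
```

Emit:
play_rows(targets=[[0, 0, 0, 0, 0, 0, 1], [0, 0, 0, 0, 0, 0, 0.6], [0, 0, 0, 0, 0, 0, 0.6], [0, 0, 0, 0, 0, 0, 0.6], [0, 0, 0, 0, 0, 0, 0.6]])

```text
time_s: 8.55
ee_pos: [0.467, 0.2962, 0.0022]
ee_rot: [2.22, 2.22, 0.005]
force: [-0.2, -1.7, 6.3]
gripper_width: 0.728
grasp_force: 22.6
```

Emit:
play_rows(targets=[[0, 0, 0, 0, 0, 0, 1], [0, 0, 0, 0, 0, -0.005, 1], [0, 0, 0, 0, 0, -0.005, 1]])

```text
time_s: 8.85
ee_pos: [0.465, 0.2958, 0.0044]
ee_rot: [2.221, 2.222, 0.001]
force: [0.5, -0.2, 0.6]
gripper_width: 1.001
grasp_force: 0.0
```

Emit:
play_rows(targets=[[0, 0, 0.0225, 0, 0, 0, 1], [0, 0, 0.045, 0, 0, 0, 1], [0, 0, 0.0675, 0, 0, 0, 1], [0, 0, 0.085, 0, 0, 0, 1], [0, 0, 0.085, 0, 0, 0, 1]])

```text
time_s: 9.35
ee_pos: [0.4647, 0.2956, 0.0039]
ee_rot: [-2.729, -1.557, 0.001]
force: [0.2, 0.5, -0.0]
gripper_width: 1.001
grasp_force: 0.0
```

Emit:
play_rows(targets=[[0, 0, 0.0225, 0, 0, 0, 1], [0, 0, 0.045, 0, 0, 0, 1], [0, 0, 0.0675, 0, 0, 0, 1], [0, 0, 0.085, 0, 0, 0, 1], [0, 0, 0.085, 0, 0, 0, 1]])

```text
time_s: 9.85
ee_pos: [0.4648, 0.2956, 0.004]
ee_rot: [3.042, 0.785, -0.0]
force: [-0.4, -1.1, 0.4]
gripper_width: 1.0
grasp_force: 0.0
```

Emit:
play_rows(targets=[[0, 0, 0.0225, 0, 0, 0, 1], [0, 0, 0.045, 0, 0, 0, 1], [0, 0, 0.0675, 0, 0, 0, 1], [0, 0, 0.08, 0, 0, 0, 1], [0, 0, 0.08, 0, 0, 0, 1]])

```text
time_s: 10.35
ee_pos: [0.4649, 0.2956, 0.004]
ee_rot: [3.142, 0.006, -0.0]
force: [0.5, -0.1, 0.9]
gripper_width: 0.997
grasp_force: 0.0
```

Emit:
play_rows(targets=[[0, 0, 0, 0, 0, 0, 0.6], [0, 0, 0, 0, 0, 0, 0.6], [0, 0, 0, 0, 0, 0, 0.6], [0, 0, 0, 0, 0, 0, 0.6], [0, 0, 0, 0, 0, 0, 0.6]])

```text
time_s: 10.85
ee_pos: [0.4652, 0.2957, 0.0043]
ee_rot: [-3.141, -0.001, -0.001]
force: [-0.1, -0.1, 2.6]
gripper_width: 0.73
grasp_force: 22.2
```

```bash
python3 -c "
from h import *
for i in range(3):
    s=ctrl.read_state();print(s['time_s'],s['qpos'],s['ee_pos'],s['force'],s['gripper_width'])
c=capture('wrist');print(np.linalg.inv(c['camera_from_world'])[:3].round(4))"
```

```text
10.85 [ 4.38893602e-01  3.67620985e-01  1.91219951e+00 -7.85871601e-05
  8.61410490e-01  2.00908777e+00] [0.46521193 0.29569327 0.00431534] [-0.13739283 -0.13489554  2.62767651] 0.7299098742332145
10.85 [ 4.38893602e-01  3.67620985e-01  1.91219951e+00 -7.85871601e-05
  8.61410490e-01  2.00908777e+00] [0.46521193 0.29569327 0.00431534] [-0.13739283 -0.13489554  2.62767651] 0.7299098742332145
10.85 [ 4.38893602e-01  3.67620985e-01  1.91219951e+00 -7.85871601e-05
  8.61410490e-01  2.00908777e+00] [0.46521193 0.29569327 0.00431534] [-0.13739283 -0.13489554  2.62767651] 0.7299098742332145
[[ 1.200e-03 -9.655e-01 -2.605e-01  5.308e-01]
 [-1.000e+00 -1.100e-03 -5.000e-04  2.959e-01]
 [ 2.000e-04  2.605e-01 -9.655e-01  1.476e-01]]
```

Emit:
play_rows(targets=[[0, 0, 0, 0, 0, -0.02, 0.6], [0, 0, 0, 0, 0, -0.06, 0.6], [0, 0, 0, 0, 0, -0.11, 0.6], [0, 0, 0, 0, 0, -0.15, 0.6], [0, 0, 0, 0.01, 0.02, -0.163, 0.6]], force=40)

```text
time_s: 11.4
ee_pos: [0.4751, 0.282, 0.14]
ee_rot: [-3.137, -0.004, -0.012]
force: [0.3, 0.5, 0.1]
gripper_width: 0.724
grasp_force: 43.9
```

Emit:
play_rows(targets=[[0, 0, 0, 0.015, 0.033, 0, 0.6], [0, 0, 0, 0.03, 0.066, 0, 0.6], [0, 0, 0, 0.048, 0.106, 0, 0.6], [0, 0, 0, 0.064, 0.14, 0, 0.6], [0, 0, 0, 0.075, 0.16, 0, 0.6]])

```text
time_s: 11.9
ee_pos: [0.5336, 0.1497, 0.1353]
ee_rot: [3.141, -0.002, 0.001]
force: [0.4, 0.7, -0.2]
gripper_width: 0.72
grasp_force: 43.9
```

Emit:
play_rows(targets=[[0, 0, 0, 0.02, 0.045, 0, 0.6], [0, 0, 0, 0.038, 0.09, 0, 0.6], [0, 0, 0, 0.0525, 0.122, 0, 0.6], [0, 0, 0, 0.0594, 0.134, 0, 0.6], [0, 0, 0, 0.0594, 0.134, 0, 0.6]])

```text
time_s: 12.4
ee_pos: [0.5811, 0.0434, 0.135]
ee_rot: [-3.141, 0.004, -0.001]
force: [-0.8, -0.1, -1.4]
gripper_width: 0.726
grasp_force: 43.9
```

Emit:
play_rows(targets=[[0, 0, 0, 0, 0, 0, 0.6], [0, 0, 0, 0, 0, 0, 0.6]])

```text
time_s: 12.6
ee_pos: [0.5797, 0.0458, 0.1344]
ee_rot: [-3.141, -0.002, 0.001]
force: [-0.6, 0.1, 0.2]
gripper_width: 0.721
grasp_force: 43.9
```

```bash
python3 - <<'E'
from fit import *
S=capture("scene");D=capture("side");s=ctrl.read_state();print(s["ee_pos"],s["ee_rot"],s["gripper_width"],s["grasp_force"],s["qpos"][5])
# lid top via purple/disc depth: points around z top
for t,c in(("S",S),("D",D)):
    h=cv2.cvtColor(c["img"],cv2.COLOR_RGB2HSV);m=(h[...,0]>125)&(h[...,0]<160)&(h[...,1]>50)
    c2=dict(c);c2["range_z"]=np.where(m,c["range_z"],0);P=cloud(c2,0);q=P[(np.hypot(*(P[:,:2]-[.581,.0445]).T)<.05)&(P[:,2]>.115)]
    print(t,len(q),q.min(0).round(4),q.max(0).round(4))
E
```

```text
[0.57987139 0.04576226 0.13437297] [-3.14121626e+00 -2.67970581e-03  9.86347433e-04] 0.719009653978541 43.93592085689306 1.5268585797113925
S 839 [ 0.5529 -0.0025  0.1279] [0.6185 0.0897 0.4   ]
D 299 [0.5447 0.0064 0.1299] [0.6117 0.0782 0.3021]
```

Emit:
play_rows(targets=[[0, 0, 0, 0, 0, 0.015, 0.6], [0, 0, 0, 0, 0, 0.024, 0.6], [0, 0, 0, 0, 0, 0.028, 0.6], [0, 0, 0, 0, 0, 0.03, 0.6], [0, 0, 0, 0, 0, 0.03, 0.6]])

```text
time_s: 13.2
ee_pos: [0.5797, 0.0444, 0.1097]
ee_rot: [-3.142, 0.0, 0.004]
force: [-1.5, 0.5, -0.9]
gripper_width: 0.725
grasp_force: 43.9
```

Emit:
play_rows(targets=[[0, 0, 0, 0, 0, 0.002, 0.6], [0, 0, 0, 0, 0, 0.004, 0.6], [0, 0, 0, 0, 0, 0.004, 0.6]])

```text
time_s: 13.5
ee_pos: [0.58, 0.0444, 0.1087]
ee_rot: [3.141, 0.0, -0.003]
force: [-5.5, -0.1, 6.2]
gripper_width: 0.722
grasp_force: 44.7
```

Emit:
play_rows(targets=[[0, 0, 0, -0.0015, 0, 0, 0.6], [0, 0, 0, -0.0015, 0, 0, 0.6]])

```text
time_s: 13.7
ee_pos: [0.5799, 0.0443, 0.1088]
ee_rot: [3.141, 0.0, 0.002]
force: [-3.4, -0.9, 6.1]
gripper_width: 0.724
grasp_force: 44.5
```

Emit:
play_rows(targets=[[0, 0, -0.014, 0, 0, 0, 0.6], [0, 0, -0.028, 0, 0, 0, 0.6], [0, 0, -0.042, 0, 0, 0, 0.6], [0, 0, -0.042, 0, 0, 0, 0.6]])

```text
time_s: 14.1
ee_pos: [0.5799, 0.0441, 0.1087]
ee_rot: [3.113, 0.416, 0.002]
force: [-2.8, -1.1, 6.1]
gripper_width: 0.725
grasp_force: 44.6
```

Emit:
play_rows(targets=[[0, 0, -0.014, 0, 0, 0, 0.6], [0, 0, -0.028, 0, 0, 0, 0.6], [0, 0, -0.035, 0, 0, 0, 0.6], [0, 0, -0.035, 0, 0, 0, 0.6]])

```text
time_s: 14.5
ee_pos: [0.5798, 0.0441, 0.1087]
ee_rot: [3.049, 0.754, 0.001]
force: [-3.9, -0.6, 6.5]
gripper_width: 0.725
grasp_force: 44.6
```

Emit:
play_rows(targets=[[0, 0, -0.014, 0, 0, 0, 0.6], [0, 0, -0.028, 0, 0, 0, 0.6], [0, 0, -0.035, 0, 0, 0, 0.6], [0, 0, -0.035, 0, 0, 0, 0.6]])

```text
time_s: 14.9
ee_pos: [0.5796, 0.0438, 0.1075]
ee_rot: [2.948, 1.082, 0.0]
force: [-0.9, -1.5, 1.2]
gripper_width: 0.726
grasp_force: 44.1
```

The force fell and the lid sank, so it is dropping into a start. Follow it down.

Emit:
play_rows(targets=[[0, 0, 0, 0, 0, 0.002, 0.6], [0, 0, 0, 0, 0, 0.004, 0.6], [0, 0, 0, 0, 0, 0.005, 0.6], [0, 0, 0, 0, 0, 0.005, 0.6]])

```text
time_s: 15.3
ee_pos: [0.5793, 0.0441, 0.1028]
ee_rot: [2.949, 1.082, -0.0]
force: [-1.1, -3.1, 1.4]
gripper_width: 0.724
grasp_force: 44.0
```

Emit:
play_rows(targets=[[0, 0, 0, 0, 0, 0.002, 0.6], [0, 0, 0, 0, 0, 0.004, 0.6], [0, 0, 0, 0, 0, 0.005, 0.6], [0, 0, 0, 0, 0, 0.005, 0.6]])

```text
time_s: 15.7
ee_pos: [0.5794, 0.0441, 0.1005]
ee_rot: [2.949, 1.083, -0.001]
force: [-4.3, -4.3, 7.5]
gripper_width: 0.726
grasp_force: 44.8
```

Emit:
play_rows(targets=[[0, 0, 0.02, 0, 0, 0, 0.6], [0, 0, 0.04, 0, 0, 0, 0.6], [0, 0, 0.06, 0, 0, 0.0005, 0.6], [0, 0, 0.08, 0, 0, 0.001, 0.6], [0, 0, 0.08, 0, 0, 0.001, 0.6]])

```text
time_s: 16.2
ee_pos: [0.5795, 0.0442, 0.099]
ee_rot: [3.126, 0.315, 0.0]
force: [-3.3, -2.8, 6.1]
gripper_width: 0.727
grasp_force: 44.5
```

Emit:
play_rows(targets=[[0, 0, 0.02, 0, 0, 0.001, 0.6], [0, 0, 0.04, 0, 0, 0.002, 0.6], [0, 0, 0.06, 0, 0, 0.003, 0.6], [0, 0, 0.08, 0, 0, 0.003, 0.6], [0, 0, 0.08, 0, 0, 0.003, 0.6]])

```text
time_s: 16.7
ee_pos: [0.5795, 0.0448, 0.0966]
ee_rot: [-3.106, 0.469, -0.0]
force: [-2.4, -1.4, 5.8]
gripper_width: 0.725
grasp_force: 44.5
```

```bash
python3 -c "
from h import *
s=ctrl.read_state();print(s['qpos'][5],s['ft_torque'],s['ee_pos'])"
```

```text
1.8258785033013412 [-0.41413371  0.43656362 -0.09653075] [0.57953991 0.04481447 0.09658727]
```

Emit:
play_rows(targets=[[0, 0, 0.015, 0, 0, 0, 0.6], [0, 0, 0.03, 0, 0, 0, 0.6], [0, 0, 0.04, 0, 0, 0, 0.6], [0, 0, 0.04, 0, 0, 0, 0.6]])

```text
time_s: 17.1
ee_pos: [0.5814, 0.0437, 0.0967]
ee_rot: [3.025, -0.844, 0.009]
force: [2.3, -4.2, 2.2]
gripper_width: 0.721
grasp_force: 43.9
```

```bash
python3 -c "
from h import *
s=ctrl.read_state();print(s['qpos'][5],s['ft_torque'],s['ee_pos'])"
```

```text
2.0719872817888687 [-0.75888199 -0.37393131  1.08563072] [0.5814199  0.04369531 0.09672882]
```

The stop is felt (1.1 N m) at the home height. Release and withdraw.

Emit:
play_rows(targets=[[0, 0, -0.01, 0, 0, -0.002, 0.6], [0, 0, -0.01, 0, 0, -0.002, 1], [0, 0, -0.01, 0, 0, -0.002, 1], [0, 0, -0.01, 0, 0, -0.002, 1], [0, 0, -0.01, 0, 0, -0.002, 1]])

```text
time_s: 17.6
ee_pos: [0.5791, 0.0449, 0.0974]
ee_rot: [-3.047, 0.762, 0.001]
force: [-0.3, 1.0, 0.1]
gripper_width: 0.996
grasp_force: 0.0
```

Emit:
play_rows(targets=[[0, 0, 0, 0, 0, -0.02, 1], [0, 0, 0, 0, 0, -0.06, 1], [0, 0, 0, 0, 0, -0.11, 1], [0, 0, 0, 0, 0, -0.13, 1], [0, 0, 0, 0, 0, -0.13, 1]])

```text
time_s: 18.1
ee_pos: [0.5822, 0.0444, 0.2066]
ee_rot: [-3.046, 0.761, -0.014]
force: [0.4, 0.7, -0.2]
gripper_width: 0.999
grasp_force: 0.0
```

```bash
python3 - <<'E'
from fit import *
for n,f in(("wrist",1),("scene",0),("side",0)):
    P=cloud(capture(n),f);circ(P,[.581,.0445],.112,.135,.04,n)
    q=P[(np.hypot(*(P[:,:2]-[.581,.0445]).T)<.025)&(P[:,2]>.112)&(P[:,2]<.135)];A=np.c_[q[:,:2]-[.581,.0445],np.ones(len(q))];print(len(q),np.linalg.lstsq(A,q[:,2],rcond=None)[0].round(4))
s=ctrl.read_state();print(s["time_s"],s["ee_pos"],s["force"])
E
```

```text
wrist 7097 z 0.1231 fit [0.5798 0.0447 0.0314] bbox mid [0.5796 0.0445]
4599 [-1.500e-03  1.000e-04  1.233e-01]
scene 642 z 0.1213 fit [0.5819 0.0462 0.0308] bbox mid [0.582  0.0459]
341 [-0.0012  0.0087  0.1218]
side 510 z 0.1207 fit [0.5792 0.0428 0.0307] bbox mid [0.5795 0.0421]
285 [0.0059 0.0061 0.1212]
18.25 [0.57804998 0.0444858  0.19998887] [-0.40052084 -0.21292843 -0.39992124]
```

```bash
python3 -c "
from cell import ctrl
print(ctrl.sign_off())"
```

```text
the job is handed in; nothing more can be done
None
```

I dropped the gold medal into the jar, screwed the lilac lid on to its end stop (it measures at home height and level), withdrew the gripper and handed the job in; no verdict was shown.

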